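# Unlock and open the larger filter housing

## Task

Open the larger of the two grey instrument housings on the bench so that the filter inside can be reached. Turn the wing fastener on its panel a quarter turn anticlockwise (seen from above), right to its stop, to unlock it; then swing the panel up by its steel bail to at least 60 degrees and leave it standing open. Leave the smaller housing locked.

Things in the scene. Friction and masses are not known exactly. Their poses are not given: they have to be found in the camera images.
- large_latch (a joint): Wing fastener on the larger housing's panel: dark steel wing on a round boss, turning about the panel's normal. 0 rad = locked, wing parallel to the front edge; grows anticlockwise seen from above to 1.57 = unlocked, at its stop. Starts at 0 to 0.15 and stays where left (friction 0.06 N m). Its cam really blocks the panel until turned about 60 degrees.
- large_panel (a joint): Hinged top of the larger housing (grey box fixed to the bench, 120 deep x 180 wide x 60 mm high, on the left or right). 0 rad = shut, level; grows as the front edge swings up and away from the robot, to 1.75 at its stop. 0.25 kg; a stiff hinge (0.4 N m) holds it at any angle; lifting at the bail takes about 4 N.
- large_wing (a point): Grip point of the larger housing's wing, on its turning axis, 26 mm above the panel's top face (86 mm above the bench). Wing: upright plate 10 mm thick, 36 long, from 8 to 38 mm above the panel. x = across its thickness (grip along x), y = along it, z = axis, up; turns with the wing. It lies 25 mm behind the panel's front edge, midway across, 65 mm behind the bail's bar.
- large_bar (a point): Centre of the bail's round bar (10 mm thick, 62 long), level with the panel (58 mm above the bench when shut), 35 mm clear gap to the box behind it, open below. x = from bar to hinge in the panel's plane, y = along the bar, z = panel's normal. Hinge line parallel to y, 155 mm along +x. The bar may turn in the fingers, so the gripper can keep pointing down.
- small_latch (a joint): Wing fastener of the smaller housing (same box, wing and bail, but only 110 mm wide; it stands on the other side): same meaning as large_latch. Starts locked, at 0 to 0.15 rad, and is to stay so. Behind the left housing the lid of the bench's sample well stands upright, 240 mm high, its near edge 0.60 m ahead of the robot and 0.1 to 0.17 m to the left: keep clear of it.

How it is judged (in metres and radians):
On the way, in this order (a step that is already met when the one before it is completed fails the run):
1. the larger housing's fastener is turned to unlocked with the panel still shut (value of joint large_latch above 1.31 rad and value of joint large_panel below 0.15 rad), for 0.1 s.
2. the larger housing's panel is swung open (value of joint large_panel above 0.96 rad), for 0.2 s.
At the end, for the whole second after the job is handed in: The larger housing's panel stands still at 55 degrees (0.96 rad) or more, its fastener is at 75 degrees (1.31 rad) or more, and the smaller housing's fastener is still locked (under 0.4 rad) (value of joint large_panel above 0.96 rad and value of joint large_latch above 1.31 rad and velocity of joint large_panel between -0.05 and 0.05 rad/s and value of joint small_latch below 0.4 rad); the robot touches nothing.
It fails at once if the smaller housing's fastener is turned (value of joint small_latch above 0.4 rad).
It also fails if it takes over 53 s, if anything falls off the work surface, if the arm or the gripper's body presses on something with over 40 N, if the wrist force passes 120 N, or if a joint passes its speed limit or range.

## Robot

A 6-joint arm with a two-finger parallel gripper is mounted at the origin on a cart in front of the work surface, level with it; the furniture and walls round the work are solid. World frame = base frame: x ahead of the robot, y to its left, z up, the work surface at z = 0. Lengths are in m, angles in degrees, forces in N, time in s.
With the tool pointing down it reaches from about 0.375 to 0.9 m from the base axis. Payload 3.1 kg.
Tool frame: the origin (TCP) lies on the centre line of the jaws, within the pads' length; the fingertips stand finger_overhang ahead of it and the grasp point (between the pads) lies 5 mm behind it (finger_overhang is the distance from the TCP to the fingertips, in m); z points along the fingers, y is the line along which they close (so a half turn about z gives the same grasp; the last joint's range is limited). The gripper opens to 87 mm and grips with 3 to 60 N. Pads are 19 mm wide; open, the fingers measure 117 mm over their backs; the gripper's body (75 mm by 190 mm) begins 51 mm behind the grasp point.
Start: joints at [55.147, 30.224, 82.088, -0, 67.689, -10.227], TCP at [0.26, 0.568, 0.237] pointing down, gripper open.
Joint ranges: [-176.69, 176.69], [-43.24, 126.21], [12.49, 139.97], [-82, 262], [0, 151.66], [-163.58, 163.58]. Speed limits (degrees/s): [159.86, 159.86, 180, 180, 180, 180].

## Interface

Orientations are given as a 3x3 rotation matrix whose columns are the frame's x, y, z axes.
In Python, from rig import read_state, capture, calibration, hand_in, finger_overhang gives the robot as it stands.
- The arm moves only by the tool send_rows, never from a script. Its argument "plan" is a list of rows, each a list of 5 numbers: the closure in counts, from 0 (fully open) to 255 (shut), then the shift along the tool's x, y, z in m, then the turn about the tool's z in rad. A call has 1 to 20 rows; each row shifts and turns the commanded pose from where the row before left it, along the tool's axes as they then stand; what a row does not reach is not made up. A row lasts 1/12 s, in which the tool goes at most 41.7 mm and 7.16 degrees, less where a joint would pass 70% of its speed; a pose out of reach is approached as far as the arm can. A call is refused whole if a number of a shift passes 0.0417 or a number of a turn 0.125, either way. A call with a gripper value outside its range is refused whole. The fingers move at their own pace and stop on an object; the grip force is fixed at half the most. Time passes only in rows, so rows that do not move let the fingers close. It gives the time, the measured TCP pose, the force, the opening and the grip force at its end, in the units of the state.
- read_state(): the state, without advancing time (a new reading comes with each control period).
- capture(name): name is "side" or "top" or "wrist"; returns (picture, depth): 480x640x3 uint8, blue, green, red; 480x640 float32, m along the optical axis (not along the pixel's ray), 0 where there is no reading.
- calibration(name): a dict with "fx", "fy", "cx", "cy" (pixels), "xyz" and "rotation" of the camera in the world. Camera axes: x right, y down, z forward; pixel columns grow to the right and rows downward; lengths in m; the calibration is good to about 2 mm. A picture is of the moment at which its call begins: read the wrist's pose just before it. calibration takes no time and is no camera call; for the wrist camera it gives the pose at the moment of the call.
- hand_in(): hands the job in; it is judged then, once.
The state is a dict: "time_s": time; "joint_positions": joint angles; "qvel": joint speeds; "tau": joint torques, N m; "position": TCP position; "tcp_rot": TCP orientation; "force": force on the tool from outside, world axes, zero at the start; "moment": the same for the moment, N m; "opening": opening from 0.0 (shut) to 1.0 (fully open); "grasp_force": force on a finger pad.
Only numpy, scipy, OpenCV 4.12 (cv2) and the standard library are available. Lean on these libraries where they do the work, as an engineer would, in place of code of your own. Each camera call takes 0.05 s, during which the arm holds its last target. There are 200 camera calls.

## Working session

There is one attempt and no reset: what is moved stays moved. The work goes in short steps, Python scripts to look and compute and a tool call to move; the robot and the scene stay as the last step left them, time stands still between calls to the robot, and variables do not carry over. Pictures are saved under pics/ and viewed, at most 10 in all, crops included, and the job is handed in when it is done.

Besides the shell and the picture viewer there is one more tool, called after "Call:" as name(argument=value, ...), one argument or row to a line, values as JSON. send_rows: Moves the arm, as the interface text tells. Its arguments: {"type":"object","properties":{"plan":{"type":"array","items":{"type":"array","items":{"type":"number"}}}},"required":["plan"]}

```bash
ls; mkdir -p pics
python3 - <<'E'
from rig import *
import cv2,numpy as np
s=read_state();print(s,finger_overhang)
for n in("top","side"):
    p,d=capture(n);cv2.imwrite(f"pics/{n}0.png",p);np.save(f"pics/{n}0.npy",d);print(n,calibration(n))
E
```

```text
pics
{'time_s': 0.0, 'joint_positions': array([ 5.51478696e+01,  3.02784809e+01,  8.21560817e+01, -5.46807216e-04,
        6.76890556e+01, -1.02267731e+01]), 'qvel': array([ 0.0499012 ,  0.02212367,  0.05526029, -0.00567998,  0.02884467,
        0.00369597]), 'tau': array([-1.46809482e-03, -4.40045285e+01, -1.76588988e+01,  6.31916709e-02,
        5.83793269e-02, -1.58177918e-04]), 'position': array([0.25999097, 0.56758733, 0.2355785 ]), 'tcp_rot': array([[-9.09053072e-01,  4.16678546e-01, -1.22570529e-03],
       [ 4.16680181e-01,  9.09051415e-01, -1.77558950e-03],
       [ 3.74379078e-04, -2.12483220e-03, -9.99997672e-01]]), 'force': array([-0.39580926, -0.31313695, -0.3727407 ]), 'moment': array([-0.03273142, -0.04634898,  0.00766899]), 'grasp_force': 0.0, 'opening': 0.9981572536643174} 0.014
top {'fx': 534.8368572511264, 'fy': 534.8368572511264, 'cx': 308.0167102037822, 'cy': 237.7986995548461, 'xyz': array([ 0.35714728, -0.016995  ,  1.35772615]), 'rotation': array([[ 0.01577822, -0.99504221,  0.09819394],
       [-0.99984175, -0.01650849, -0.00662901],
       [ 0.00821717, -0.0980738 , -0.99514522]])}
side {'fx': 505.00514162896536, 'fy': 505.00514162896536, 'cx': 321.28838668029766, 'cy': 245.88405900188565, 'xyz': array([ 0.0228001 , -0.68405385,  0.51660979]), 'rotation': array([[ 0.83387343, -0.23361752,  0.50007796],
       [-0.55132903, -0.39570132,  0.73447721],
       [ 0.02629477, -0.88816852, -0.45876493]])}
```

View pics/top0.png

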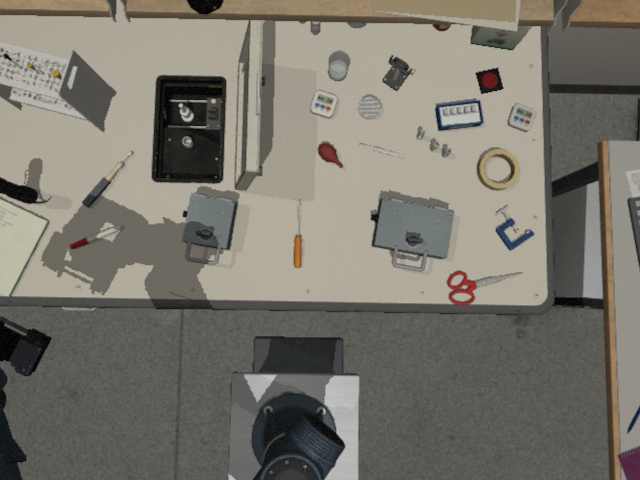

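View pics/side0.png

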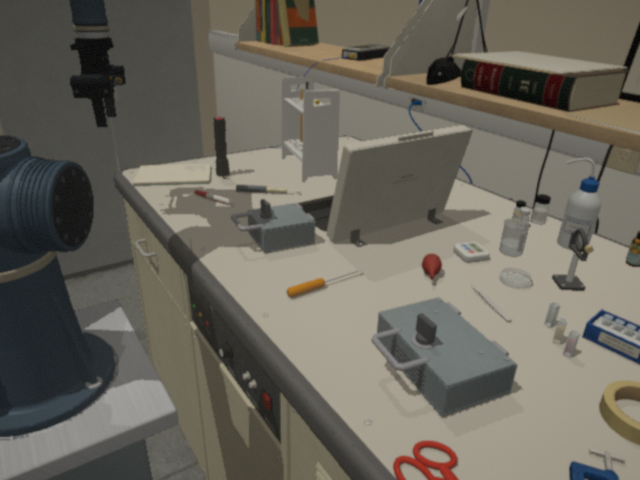

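The larger housing is on the right: in the top view its panel spans about (372–453, 196–260), with the wing at about (414,239) and the bail bar at about (411,266). The smaller one is on the left, with the lid behind it. I'll measure the larger one from the top depth image.

```bash
cat > h.py <<'E'
from rig import *
import cv2,numpy as np
def pts(n,d):
    c=calibration(n);v,u=np.indices(d.shape)
    r=np.stack([(u-c["cx"])/c["fx"],(v-c["cy"])/c["fy"],np.ones(d.shape)],-1)*d[...,None]
    return r@c["rotation"].T+c["xyz"]
def rect(w):
    (c,s,a)=cv2.minAreaRect((w[:,:2]*1000).astype(np.float32)); return np.round(c,1),np.round(s,1),round(a,1)
E
python3 - <<'E'
from h import *
d=np.load("pics/top0.npy");w=pts("top",d)
m=np.zeros(d.shape,bool);m[185:275,362:462]=1;m&=d>0
p=w[m];z=p[:,2]
for lo,hi in((.052,.068),(.08,.11)):
    q=p[(z>lo)&(z<hi)];print(len(q),np.median(q,0),rect(q))
# panel only: largest component after opening
k=((w[...,2]>.05)&(w[...,2]<.07)&m).astype(np.uint8)
k=cv2.morphologyEx(k,cv2.MORPH_OPEN,np.ones((9,9)));print(rect(w[k>0]),np.median(w[k>0],0))
b=m&(w[...,2]>.045)&(w[...,2]<.07);b[:261]=0;print(b.sum(),w[b].mean(0),rect(w[b]))
E
```

```text
3735 [ 0.51453792 -0.2845537   0.06020954] (array([ 496.4, -282.5]), array([180.7, 168. ]), 80.2)
78 [ 0.48236941 -0.27912231  0.09703094] (array([ 482.4, -279.3]), array([35.2, 10.4]), 84.6)
(array([ 516.4, -285.1]), array([180.7, 124.6]), 81.6) [ 0.51793908 -0.29118142  0.06007361]
160 [ 0.42054988 -0.27502391  0.06220972] (array([ 420.5, -272.7]), array([24.6, 84. ]), 1.0)
```

Call:
send_rows(
  plan=[
    [0,0,0,0,0.1235],
    [0,0,0,0,0.1235],
    [0,0,0,0,0.1235],
    [0,0,0,0,0.1235],
    [0,0,0,0,0.1235],
    [0,0,0,0,0.1235],
    [0,0,0,0,0.1235],
    [0,0,0,0,0.1235],
    [0,0,0,0,0.1235],
    [0,0,0,0,0.1235],
    [0,-0.0343,0.0125,0,0],
    [0,-0.0343,0.0125,0,0],
    [0,-0.0343,0.0125,0,0],
    [0,-0.0343,0.0125,0,0],
    [0,-0.0343,0.0125,0,0],
    [0,-0.0343,0.0125,0,0],
    [0,-0.0343,0.0125,0,0],
    [0,-0.0343,0.0125,0,0],
    [0,-0.0343,0.0125,0,0],
    [0,-0.0343,0.0125,0,0],
  ],
)

```text
time_s: 1.77
position: [0.3524, 0.2133, 0.2364]
tcp_rot: [[0.093, 0.996, -0.0], [0.996, -0.093, -0.0], [-0.0, -0.0, -1.0]]
force: [1.2, 1.1, 1.0]
opening: 0.999
grasp_force: 0.0
```

Call:
send_rows(
  plan=[
    [0,-0.0343,0.0125,0,0],
    [0,-0.0343,0.0125,0,0],
    [0,-0.0343,0.0125,0,0],
    [0,-0.0343,0.0125,0,0],
    [0,-0.0343,0.0125,0,0],
    [0,-0.0343,0.0125,0,0],
    [0,-0.0343,0.0125,0,0],
    [0,-0.0343,0.0125,0,0],
    [0,-0.0343,0.0125,0,0],
    [0,-0.0343,0.0125,0,0],
    [0,-0.0343,0.0125,0,0],
    [0,-0.0343,0.0125,0,0],
    [0,-0.0343,0.0125,0,0],
    [0,-0.0343,0.0125,0,0],
    [0,0,0,0,0],
    [0,0,0,0,0],
    [0,0,0,0,0],
  ],
)

```text
time_s: 3.18
position: [0.4809, -0.2787, 0.2358]
tcp_rot: [[0.094, 0.996, -0.002], [0.996, -0.094, 0.002], [0.002, -0.002, -1.0]]
force: [0.0, 0.2, -1.3]
opening: 1.001
grasp_force: 0.0
```

Run:
```python
from h import *
s=read_state();print(s["time_s"],s["position"],np.degrees(np.arctan2(s["tcp_rot"][1,1],s["tcp_rot"][0,1])),s["tcp_rot"][:,2],s["joint_positions"])
w0=None
c=calibration("wrist");p,d=capture("wrist");cv2.imwrite("pics/w1.png",p);w=pts("wrist",d);np.save("pics/w1.npy",w)
print(c["xyz"])
m=(d>0)&(w[...,0]>.35)&(w[...,0]<.62)&(w[...,1]<-.15)&(w[...,1]>-.42)
q=w[m&(w[...,2]>.088)&(w[...,2]<.105)];print(len(q),q[:,2].mean() if len(q) else 0,rect(q) if len(q) else 0)
k=(m&(w[...,2]>.052)&(w[...,2]<.068)).astype(np.uint8);k=cv2.morphologyEx(k,cv2.MORPH_OPEN,np.ones((31,31)))
if k.any(): print(rect(w[k>0]),np.median(w[k>0],0))
```

```text
3.1833 [ 0.48091956 -0.27872937  0.23581196] -5.417467647996294 [-0.00189705  0.00212488 -0.99999594] [-4.16246018e+01  2.50060619e+01  9.20552708e+01  2.10898968e-02
  6.31007882e+01 -3.62165865e+01]
[ 0.4881499  -0.20000318  0.38500115]
620 0.09805771522529605 (array([ 482. , -278.2]), array([35.2, 10. ]), 84.5)
(array([ 505.5, -281.6]), array([136. ,  34.8]), 85.2) [ 0.5048959  -0.24777846  0.06102565]
```

View pics/w1.png

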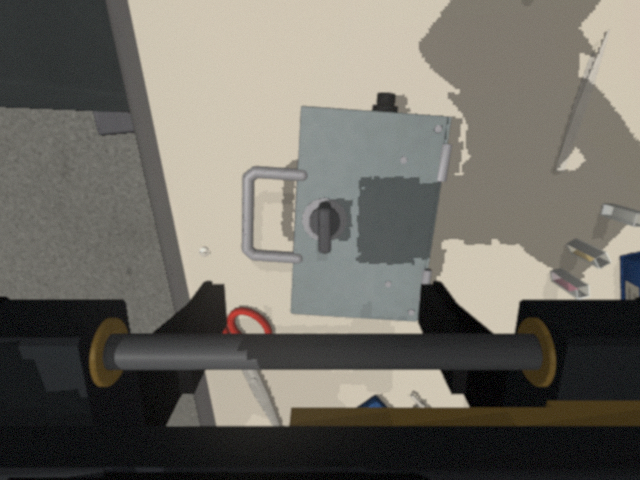

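The wrist view shows the wing at about (324,228), the bail at about (248,213) and the panel under the gripper. Its measured position (0.482, -0.278, top at 0.098) agrees with the top view. I'll descend and grip.

Call:
send_rows(
  plan=[
    [0,0,0.001,0.02,0],
    [0,0,0,0.02,0],
    [0,0,0,0.02,0],
    [0,0,0,0.02,0],
    [0,0,0,0.02,0],
    [0,0,0,0.02,0],
    [0,0,0,0.02,0],
    [0,0,0,0.012,0],
    [120,0,0,0,0],
    [150,0,0,0,0],
    [255,0,0,0,0],
    [255,0,0,0,0],
    [255,0,0,0,0],
    [255,0,0,0,0],
    [255,0,0,0,0],
    [255,0,0,0,0],
    [255,0,0,0,0],
  ],
)

```text
time_s: 4.65
position: [0.4828, -0.2798, 0.0847]
tcp_rot: [[0.094, 0.996, 0.0], [0.996, -0.094, -0.0], [-0.0, 0.0, -1.0]]
force: [-0.2, -0.1, 0.6]
opening: 0.402
grasp_force: 0.0
```

Run:
```python
from h import *
w=np.load("pics/w1.npy")
b=w[180:245,238:262].reshape(-1,3);b=b[(b[:,2]>.048)&(b[:,2]<.07)];print(len(b),b[:,2].max(),rect(b))
k=w[100:325,285:460].reshape(-1,3);k=k[(k[:,2]>.054)&(k[:,2]<.066)];print(rect(k))
```

```text
793 0.06584314328753882 (array([ 418.1, -267.1]), array([56. , 10.1]), 80.9)
(array([ 512.7, -284. ]), array([180.2, 132.5]), 80.7)
```

Call:
send_rows(
  plan=[
    [255,0,0,0,0],
    [255,0,0,0,0],
    [255,0,0,0,0],
    [255,0,0,0,0],
    [255,0,0,0,0],
    [255,0,0,0,0],
    [255,0,0,0,0],
    [255,0,0,0,0],
  ],
)

```text
time_s: 5.32
position: [0.4822, -0.2796, 0.0845]
tcp_rot: [[0.094, 0.996, -0.001], [0.996, -0.094, 0.0], [0.0, -0.001, -1.0]]
force: [-2.3, -0.3, 0.7]
opening: 0.112
grasp_force: 30.0
```

Call:
send_rows(
  plan=[
    [255,0,0,0,-0.095],
    [255,0,0,0,-0.095],
    [255,0,0,0,-0.095],
    [255,0,0,0,-0.095],
    [255,0,0,0,-0.095],
    [255,0,0,0,-0.095],
    [255,0,0,0,-0.095],
    [255,0,0,0,-0.095],
    [255,0,0,0,-0.095],
    [255,0,0,0,-0.095],
    [255,0,0,0,-0.095],
    [255,0,0,0,-0.095],
    [255,0,0,0,-0.095],
    [255,0,0,0,-0.095],
    [255,0,0,0,-0.095],
    [255,0,0,0,-0.095],
    [255,0,0,0,0],
    [255,0,0,0,0],
  ],
)

```text
time_s: 6.82
position: [0.4821, -0.2797, 0.0845]
tcp_rot: [[-0.989, 0.147, -0.001], [0.147, 0.989, 0.0], [0.001, 0.0, -1.0]]
force: [-5.1, -2.1, 0.7]
opening: 0.113
grasp_force: 30.0
```

Run:
```python
from h import *
s=read_state();print(s["time_s"],s["position"],np.degrees(np.arctan2(s["tcp_rot"][1,1],s["tcp_rot"][0,1])),s["force"],s["moment"],s["joint_positions"])
```

```text
6.8167 [ 0.4820794  -0.27969362  0.08446902] 81.54122185610382 [-5.08637917 -2.13842226  0.68694833] [-0.36356642  0.86473323 -0.29061558] [-4.15911905e+01  3.77870819e+01  9.88023584e+01 -4.94746494e-02
  4.34833964e+01 -1.23096501e+02]
```

Call:
send_rows(
  plan=[
    [165,0,0,0,0],
    [165,0,0,0,0],
    [165,0,0,0,0],
    [165,0,0,0,0],
    [165,0,0,0,0],
    [165,0,0,-0.02,0],
    [165,0,0,-0.02,0],
    [165,0,0,-0.02,0],
    [165,0,0,0,0.11],
    [165,0,0,0,0.11],
    [165,0,0,0,0.11],
    [165,0,0,0,0.11],
    [165,0,0,0,0.11],
    [165,0,0,0,0.11],
    [165,0,0,0,0.11],
  ],
)

```text
time_s: 8.07
position: [0.483, -0.2795, 0.1446]
tcp_rot: [[-0.606, 0.796, 0.0], [0.796, 0.606, -0.0], [-0.0, 0.0, -1.0]]
force: [-0.4, -0.0, -0.1]
opening: 0.35
grasp_force: 0.0
```

Call:
send_rows(
  plan=[
    [165,0,0,0,0.11],
    [165,0,0,0,0.11],
    [165,0,0,0,0.11],
    [165,0,0,0,0.11],
    [165,0,0,0,0.11],
    [165,0,0,0,0.11],
    [165,0,0,0,0.11],
    [165,0,0,0,0.03],
    [165,0,-0.022,0,0],
    [165,0,-0.022,0,0],
    [165,0,-0.021,0,0],
    [165,0,0,0,0],
    [165,0,0,0,0],
    [165,0,0,0,0],
  ],
)

```text
time_s: 9.23
position: [0.4197, -0.2712, 0.1449]
tcp_rot: [[0.144, 0.99, 0.002], [0.99, -0.144, -0.002], [-0.001, 0.002, -1.0]]
force: [-0.2, 0.5, -0.2]
opening: 0.355
grasp_force: 0.0
```

Run:
```python
from h import *
s=read_state();print(s["time_s"],s["position"],np.degrees(np.arctan2(s["tcp_rot"][1,1],s["tcp_rot"][0,1])),s["joint_positions"])
p,d=capture("wrist");cv2.imwrite("pics/w2.png",p);w=pts("wrist",d);np.save("pics/w2.npy",w)
m=(d>0)&(w[...,0]>.38)&(w[...,0]<.55)&(w[...,1]<-.2)&(w[...,1]>-.34)
q=w[m&(w[...,2]>.088)&(w[...,2]<.104)]
if len(q):print(len(q),rect(q))
```

```text
9.2333 [ 0.41967145 -0.27119505  0.14492528] -8.273398907807389 [-4.57168023e+01  2.87284929e+01  1.05063022e+02  2.50899970e-02
  4.60621184e+01 -3.74607068e+01]
1478 (array([ 481.8, -279. ]), array([10.5, 35.8]), 81.2)
```

View pics/w2.png

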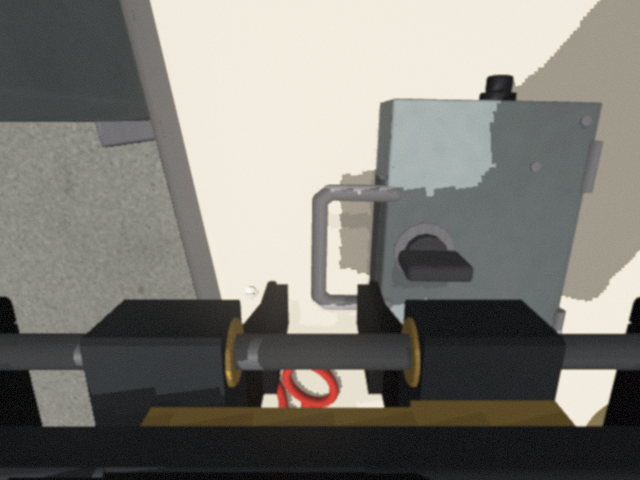

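The wing now lies along the panel's x axis, at about (435,262) in the image, so it is unlocked. The fingers straddle the bail bar, which is at about (320,245). Next I'll descend and grip the bar.

Call:
send_rows(
  plan=[
    [165,0,-0.0015,0.02,0],
    [165,0,0,0.02,0],
    [165,0,0,0.02,0],
    [165,0,0,0.016,0],
    [165,0,0,0.01,0],
    [165,0,0,0,0],
    [255,0,0,0,0],
    [255,0,0,0,0],
    [255,0,0,0,0],
    [255,0,0,0,0],
    [255,0,0,0,0],
    [255,0,0,0,0],
    [255,0,0,0,0],
    [255,0,0,0,0],
    [255,0,0,0,0],
    [255,0,0,0,0],
  ],
)

```text
time_s: 10.62
position: [0.4178, -0.2707, 0.0594]
tcp_rot: [[0.144, 0.99, 0.002], [0.99, -0.144, -0.001], [-0.001, 0.002, -1.0]]
force: [1.9, 0.6, 7.3]
opening: 0.107
grasp_force: 30.0
```

Call:
send_rows(
  plan=[
    [255,0,0.0004,-0.0108,0],
    [255,0,0.0011,-0.0108,0],
    [255,0,0.0019,-0.0107,0],
    [255,0,0.0026,-0.0105,0],
    [255,0,0.0033,-0.0103,0],
    [255,0,0.0041,-0.01,0],
    [255,0,0.0047,-0.0097,0],
    [255,0,0,0,0],
  ],
)

```text
time_s: 11.28
position: [0.4357, -0.2736, 0.1323]
tcp_rot: [[0.143, 0.99, 0.001], [0.99, -0.143, -0.002], [-0.002, 0.002, -1.0]]
force: [1.0, -1.1, -0.9]
opening: 0.1
grasp_force: 30.0
```

Call:
send_rows(
  plan=[
    [255,0,0.0054,-0.0094,0],
    [255,0,0.006,-0.009,0],
    [255,0,0.0067,-0.0085,0],
    [255,0,0.0072,-0.008,0],
  ],
)

```text
time_s: 11.62
position: [0.4579, -0.2771, 0.1652]
tcp_rot: [[0.142, 0.99, -0.005], [0.99, -0.142, -0.001], [-0.001, -0.005, -1.0]]
force: [-3.7, -5.5, -5.3]
opening: 0.101
grasp_force: 30.0
```

Run:
```python
from h import *
p,d=capture("side");cv2.imwrite("pics/s3.png",p[100:450,250:640])
```

```text
(no output)
```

View pics/s3.png

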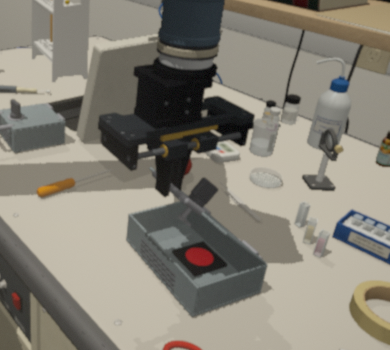

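The panel is rising with the bar held in the fingers, and the red filter is visible at about (200,258) in the crop. I'll carry on along the arc.

Call:
send_rows(
  plan=[
    [255,0,0.0078,-0.0075,0],
    [255,0,0.0083,-0.007,0],
    [255,0,0.0088,-0.0064,0],
    [255,0,0.0092,-0.0057,0],
    [255,0,0.0096,-0.0051,0],
    [255,0,0.0099,-0.0044,0],
    [255,0,0.0102,-0.0037,0],
    [255,0,0.0104,-0.003,0],
    [255,0,0,0,0],
    [255,0,0,0,0],
    [255,0,0,0,0],
    [255,0,0,0,0],
  ],
)

```text
time_s: 12.67
position: [0.533, -0.2895, 0.2107]
tcp_rot: [[0.143, 0.99, 0.001], [0.99, -0.143, -0.005], [-0.005, 0.001, -1.0]]
force: [-3.0, -3.9, 9.5]
opening: 0.099
grasp_force: 30.0
```

Call:
send_rows(
  plan=[
    [165,0,0,0,0],
    [165,0,0,0,0],
    [165,0,0,0,0],
    [165,0,0,0,0],
    [165,0,0,0,0],
    [165,0,0,0,0],
    [165,0,0,-0.01,0],
    [165,0,0,-0.02,0],
    [165,0,0,-0.03,0],
    [165,0,0,-0.03,0],
    [165,0,0,-0.03,0],
    [165,0,0,0,0],
    [165,0,0,0,0],
    [165,0,0,0,0],
    [165,0,0,0,0],
    [165,0,0,0,0],
    [165,0,0,0,0],
  ],
)

```text
time_s: 14.08
position: [0.5329, -0.2866, 0.3277]
tcp_rot: [[0.144, 0.99, -0.002], [0.99, -0.144, 0.002], [0.001, -0.002, -1.0]]
force: [0.1, 1.2, -0.4]
opening: 0.352
grasp_force: 0.0
```

Run:
```python
from h import *
s=read_state();print(s["time_s"],s["position"],s["force"])
p,d=capture("side");cv2.imwrite("pics/s4.png",p[100:450,250:640])
w=pts("side",d)
m=(d>0)&(abs(w[...,1]+.27)<.05)&(w[...,0]<.6)&(w[...,0]>.4)&(w[...,2]>.1)&(w[...,2]<.23)
q=w[m];q=q[np.argsort(-q[:,2])];print(len(q),q[:200:40])
```

```text
14.0833 [ 0.5328931  -0.28664318  0.32769377] [ 0.14655313  1.1629898  -0.37733057]
2164 [[ 0.53123424 -0.30162636  0.21382244]
 [ 0.53926392 -0.26044479  0.21239946]
 [ 0.52781553 -0.31186228  0.2118444 ]
 [ 0.52928016 -0.29706414  0.21080007]
 [ 0.53393527 -0.26595251  0.20982284]]
```

View pics/s4.png

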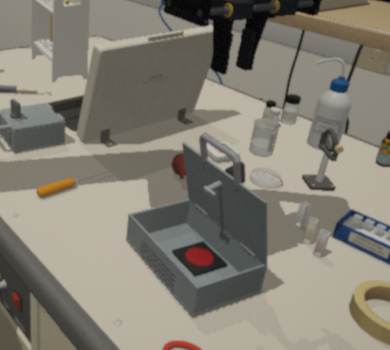

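The panel stands open at about 75°: the bar is at z ≈ 0.21, around (220,150) in the crop. The gripper is clear above it, and the smaller housing's wing is untouched.

```bash
python3 -c "
from rig import *
print(hand_in())"
```

```text
the job is handed in; nothing more can be done
None
```

I handed the job in at about 14 s: the larger housing's fastener is at its unlocked stop, its panel stands open at about 75°, the gripper is clear, and the smaller housing was never touched; no verdict came back.

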